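Turn a repair-kit tray into its locating corner

ROBOT

A 7-joint arm with a two-finger parallel gripper is mounted at the origin on a cart in front of the work surface, level with it; the furniture and walls round the work are solid. World frame = base frame: x ahead of the robot, y to its left, z up, the work surface at z = 0. Lengths are in m, angles in rad, forces in N, time in s.
With the tool pointing down it reaches from about 0.425 to 0.925 m from the base axis. Payload 6.8 kg.
Tool frame: the origin (TCP) lies midway between the tips of the shut fingers; the grasp point (between the pads) lies 19 mm behind it (manip.grip_depth is the distance from the TCP to the grasp point, in m); z points along the fingers, y is the line along which they close (so a half turn about z gives the same grasp; the last joint's range is limited). The gripper opens to 85 mm and grips with 20 to 120 N. Pads are 22 mm wide; open, the fingers measure 114 mm over their backs; the gripper's body (76 mm by 85 mm) begins 54 mm behind the grasp point. The pads swing forward as they close: fully open they stand 13 mm farther back than shut.
Start: joints at [1.206, 0.477, 0.022, 1.555, -0.011, 1.109, -0.083], TCP at [0.171, -0.653, 0.231] pointing down, gripper open.
Joint ranges: [-2.96, 2.96], [-0.34, 2.1], [-1.41, 1.46], [0.24, 2.44], [-1.37, 4.51], [0.17, 1.92], [-2.96, 2.96]. Speed limits (rad/s): [2.39, 2.39, 3.14, 3.14, 3.14, 3.14, 3.14].

INTERFACE

Orientations are given as a unit quaternion [x, y, z, w].
In Python, from rig import manip gives the robot as it stands. The module is installed in compiled form; this text tells all that it offers.
- The arm moves only by the shell command python3 -m handwheel 'ROWS' [OPENING] [FORCE]. ROWS is JSON, a list of rows, each a list of 6 numbers: the shift along the world's x, y, z in m, then the turn, a rotation vector about the world's x, y, z in degrees. In form: [[dx, dy, dz, rx, ry, rz], ...]. A call has 1 to 20 rows; each row shifts and turns the commanded pose from where the row before left it; what a row does not reach is not made up. A row lasts 1/8 s, in which the tool goes at most 62.5 mm and 10.7 degrees, less where a joint would pass 70% of its speed; a pose out of reach is approached as far as the arm can. A call is refused whole if a number of a shift passes 0.0625 or a number of a turn 10.7, either way. A call with a gripper value outside its range is refused whole. OPENING is the closure in counts, from 0 (fully open) to 255 (shut), set as the call begins (- or left out, the last holds). The fingers move at their own pace and stop on an object; FORCE is the grip in N (left out, the last holds). Time passes only in rows, so rows that do not move let the fingers close. It gives the time, the measured TCP pose, the force, the opening and the grip force at its end, in the units of the state.
- manip.read_state(): the state, without advancing time (a new reading comes with each control period).
- manip.get_image(name): name is "scene" or "top" or "wrist"; returns the picture (400x640x3 uint8, blue, green, red); there is no depth.
- manip.camera_info(name): a dict with "fx", "fy", "cx", "cy" (pixels), "dist_coeffs" ([k1, k2, p1, p2, k3] as OpenCV has them; the pictures are not rectified), "pose" (4x4, takes a point from camera to world coordinates). Camera axes: x right, y down, z forward; pixel columns grow to the right and rows downward; lengths in m; the calibration is good to about 2 mm. A picture is of the moment at which its call begins: read the wrist's pose just before it. camera_info takes no time and is no camera call; for the wrist camera it gives the pose at the moment of the call.
- manip.job_done(): hands the job in; it is judged then, once.
The state is a dict: "t": time; "joint_pos": joint angles; "joint_velocities": joint speeds; "tau": joint torques, N m; "ee_pos": TCP position; "eef_rot": TCP orientation; "ft_force": force on the tool from outside, world axes, zero at the start; "moment": the same for the moment, N m; "grip_width": opening from 0.0 (shut) to 1.0 (fully open); "grip_force": force on a finger pad.
Only numpy, scipy, OpenCV 4.12 (cv2) and the standard library are available. Lean on these libraries where they do the work, as an engineer would, in place of code of your own. Each camera call takes 0.05 s, during which the arm holds its last target. There are 200 camera calls.

TASK

Turn the blue kit tray a quarter turn in place: keep its front left corner at the rubber-faced part of the long aluminium bar and push the opposite end round, until the cut-down front faces the robot. Then push the tray fully home, its back flat against the short bar and its side flat against the long bar. Push it on the bench without lifting it, gently enough that the tall black microphone sleeve stays standing in it, and leave everything else on the bench where it is.

Things in the scene. Friction and masses are not known exactly. Their poses are not given: they have to be found in the camera images.
- corner_stop: Locating corner, screwed to the bench: two fixed aluminium bars 24 mm high, 14 mm thick, at a right angle. Origin: inside corner, on the bench top. The long bar runs 278 mm along its -x (towards the robot), inner face in the plane y = 0, bar at y = 0 to 14 mm. The short bar runs 116 mm along its -y (to the right), inner face x = 0, bar at x = 0 to 14 mm. The tray belongs at -x, -y.
- kit_tray: Open blue bin, 160 long (its x) x 100 mm wide (its y), upright 3 mm walls, 3 mm floor; 0.7 to 1.0 kg loaded, loose. Origin: centre of underside. Back (+x) and sides 50 mm high; front (-x) cut down to 24 mm with a small card, sides sloping to it over 44 mm. At the start it stands about a quarter turn clockwise (from above) from home, front end up to 30 mm from the rubber facing and roughly parallel to it.
- pivot_corner (a point): Front left corner of the tray (its x = -80, y = +50 mm), 12 mm up. When the opposite end is pushed round counter-clockwise this corner comes to bear on the rubber facing and the tray swings about it; it can slip along the facing a little.
- push_corner (a point): Back right corner of the tray (its x = +80, y = -50 mm), 12 mm up, diagonally opposite the pivot corner; at the start it is the corner nearest the robot on the right.
- tray_front (a point): Middle of the cut-down front of the tray, 12 mm above its underside.
- flux_bottle: Bystander: small red dropper bottle, 36 mm across, 78 mm tall, left of the long bar. Origin: centre of its underside.
- tape_roll: Bystander: roll of yellow tape lying flat, 63 mm across, 19 mm high, on the right. Origin: centre of its underside.
- pliers_long: Bystander: pliers with orange handles lying flat, 45 x 102 x 9 mm, on the right. Origin: centre of its underside.
- rubber_facing (a point): Middle of the grippy rubber facing on the long bar's inner face, 12 mm up; it covers the bar's outer half, 136 to 276 mm from the inside corner, flush with the bare metal of the other half.
- tray_home (a point): Where the tray's origin lies when it is fully home (80 mm from the short bar, 50 mm from the long bar, on the bench top), the tray's axes then being parallel to those of corner_stop (and of this point).
- bell_b: Bystander: black bell-shaped housing with a narrow neck, 55 mm across, 91 mm tall, near the bench's front edge left of the long bar. Origin: centre of its underside.
- chrome_mount: Small chrome mounting ring, 32 mm across, 28 mm high, standing loose in the back left of the tray. Origin: centre of its underside.
- mic_sleeve: Microphone sleeve: black tube with a copper-coloured collar on top, 36 mm across, 104 mm tall, 0.11 kg, standing loose on its narrow flat end in the middle of the tray, a little to its left; it tips over if the tray is jerked. Origin: centre of its underside; z runs up along it.
There are look-alikes about, which are no part of the job. Leave any purple look-alike of the mic_sleeve alone.

How it is judged:
On the way:
1. the tray is about half turned with its front left corner still at the rubber facing (within 40 mm of the long bar, 100 to 290 mm from the short bar) (angle between the x axis of kit_tray and the x axis of corner_stop, either way round between 0.4 and 1.1 rad and y of pivot_corner in the frame of corner_stop above -0.04 m and x of pivot_corner in the frame of corner_stop between -0.29 and -0.1 m), for 0.1 s.
At the end, for the whole second after the job is handed in: The tray lies flat on the bench with its front towards the robot, parallel to the bars within 3.4 degrees (0.06 rad), its back within 7 mm of the short bar and its left side within 7 mm of the long bar; the sleeve stands upright in it and the chrome ring is still in it; all is at rest (angle between the x axis of kit_tray and the x axis of corner_stop, either way round below 0.06 rad and x of tray_front in the frame of corner_stop between -0.167 and -0.15 m and y of kit_tray in the frame of corner_stop above -0.057 m and angle between kit_tray's own z axis and vertical below 0.05 rad and angle between mic_sleeve's own z axis and vertical below 0.1 rad and z of each of mic_sleeve, chrome_mount in the frame of kit_tray below 0.02 m and horizontal distance between mic_sleeve and kit_tray below 0.08 m and horizontal distance between chrome_mount and kit_tray below 0.085 m and linear speed of each of kit_tray, mic_sleeve below 0.02 m/s); the robot touches nothing.
It fails at once if the tray is lifted or tipped up (height (world z) of kit_tray above 0.015 m or angle between kit_tray's own z axis and vertical above 0.15 rad).
It fails at once if the sleeve tips over (angle between mic_sleeve's own z axis and vertical above 0.5 rad).
It fails at once if the sleeve or the chrome ring is taken out of the tray (z of any of mic_sleeve, chrome_mount in the frame of kit_tray above 0.04 m).
It fails at once if a bystander is moved more than 20 mm (distance of any of tape_roll, pliers_long, flux_bottle, bell_b from where it was at the start of the episode above 0.02 m).
It also fails if it takes over 58 s, if anything falls off the work surface, if the arm or the gripper's body presses on something with over 40 N, if the wrist force passes 120 N, or if a joint passes its speed limit or range.

## Working session

There is one attempt and no reset: what is moved stays moved. The work goes in short steps, Python scripts to look and compute and a shell command to move; the robot and the scene stay as the last step left them, time stands still between calls to the robot, and variables do not carry over. Pictures are saved under pics/ and viewed, at most 10 in all, crops included, and the job is handed in when it is done.

```bash
mkdir -p pics; python3 - <<'E'
from rig import manip
import cv2,numpy as np
s=manip.read_state();print(s)
for n in("scene","top"):
    i=manip.get_image(n);cv2.imwrite(f"pics/{n}0.png",i)
    c=manip.camera_info(n);print(n,c["fx"],c["cx"],c["cy"],c["dist_coeffs"],np.round(c["pose"],3).tolist())
E
```

```text
{'t': 0.0, 'joint_pos': array([ 1.20589439,  0.47779804,  0.02231974,  1.55643149, -0.0114769 ,
        1.1092888 , -0.08307778]), 'joint_velocities': array([-0.00128938,  0.0002289 ,  0.00067918,  0.00016766,  0.00072475,
       -0.00127114, -0.00133923]), 'tau': array([-9.92884998e-04, -5.96445894e+01,  1.60778783e+00, -2.81196249e+01,
        1.24112071e-02,  9.38688027e-03,  3.48949072e-06]), 'ee_pos': array([ 0.1712877 , -0.65230734,  0.23033514]), 'eef_rot': array([ 9.91762898e-01,  1.28084139e-01, -1.86520314e-04, -8.79264576e-04]), 'ft_force': array([-0.75738285,  0.69933965,  0.37182795]), 'moment': array([ 0.01036034, -0.02705368, -0.02788009]), 'grip_force': 0.0, 'grip_width': 0.9991286727887977}
scene 400.14950025252705 319.18341810241816 199.03908130080063 [-0.03681226  0.          0.          0.          0.        ] [[-0.822, -0.297, 0.486, 0.007], [-0.57, 0.413, -0.711, 0.663], [0.01, -0.861, -0.509, 0.587], [0.0, 0.0, 0.0, 1.0]]
top 519.4858015965549 316.1629598698749 191.0941813485937 [-0.14338141  0.          0.          0.          0.        ] [[0.024, -0.995, 0.101, 0.434], [-1.0, -0.025, -0.007, -0.126], [0.009, -0.101, -0.995, 1.257], [0.0, 0.0, 0.0, 1.0]]
```

View pics/top0.png

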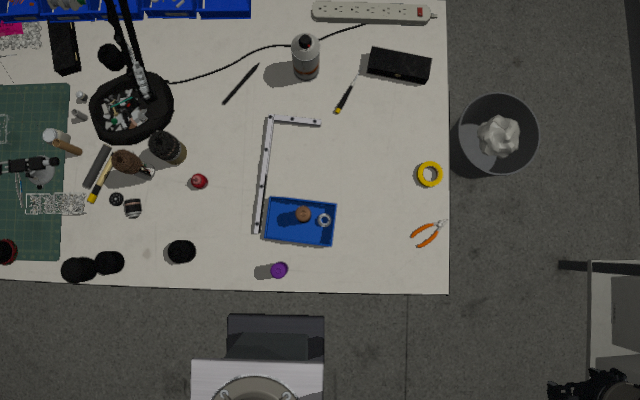

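View pics/scene0.png

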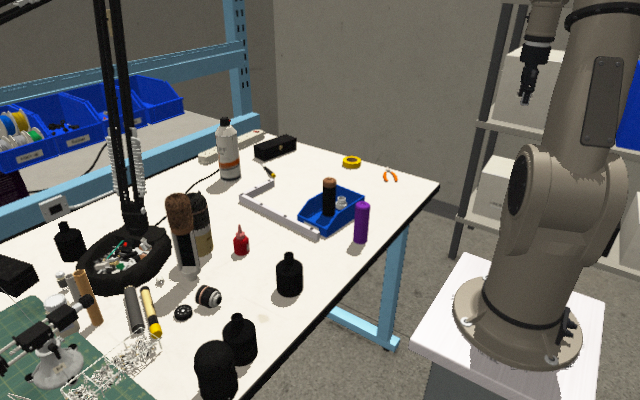

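The top view shows the tray at (264–336, 197–245), the long bar from about (270,117) to (257,233), the short bar running to (320,122), and the tape roll and pliers on the right. There are two candidates for the sleeve. The black tube with a copper top, at (303,213) in the tray, fits the description. The purple one at (279,269), standing on the bench, is a look-alike to avoid. I'll confirm this in an enlarged crop.

```bash
cat > h.py <<'E'
from rig import manip
import cv2,numpy as np
def cast(n,px,z,c=None):
    c=c or manip.camera_info(n);K=np.array([[c["fx"],0,c["cx"]],[0,c["fy"],c["cy"]],[0,0,1]])
    u=cv2.undistortPoints(np.float32(px).reshape(-1,1,2),K,np.array(c["dist_coeffs"])).reshape(-1,2)
    P=np.array(c["pose"]);d=np.c_[u,np.ones(len(u))]@P[:3,:3].T;o=P[:3,3]
    return o[:2]+d[:,:2]*((z-o[2])/d[:,2:])
def tray(i):
    h=cv2.cvtColor(i,cv2.COLOR_BGR2HSV);m=cv2.inRange(h,(100,120,50),(122,255,255));m[:150]=0;m[:,:200]=0;m[:,400:]=0
    m[:100]=0
    cs=cv2.findContours(m,0,2)[0];c=max(cs,key=cv2.contourArea);return c
E
python3 - <<'E'
from h import *
i=cv2.imread("pics/top0.png")
c=tray(i);b=cv2.boxPoints(cv2.minAreaRect(c));print(b.round(1).tolist());print(cast("top",b,.05).round(3).tolist())
a=cv2.approxPolyDP(cv2.convexHull(c),3,True);print(a.reshape(-1,2).tolist())
cv2.imwrite("pics/crop0.png",cv2.resize(i[105:285,235:355],None,fx=5,fy=3.3) if 0 else cv2.resize(i[105:285,225:375],None,fx=3.33,fy=3.33,interpolation=cv2.INTER_CUBIC))
E
```

```text
[[263.5, 237.8000030517578], [268.8999938964844, 195.0], [336.20001220703125, 203.39999389648438], [330.79998779296875, 246.1999969482422]]
[[0.445, -0.015], [0.545, -0.024], [0.53, -0.182], [0.43, -0.172]]
[[269, 198], [336, 204], [331, 245], [264, 237]]
```

View pics/crop0.png

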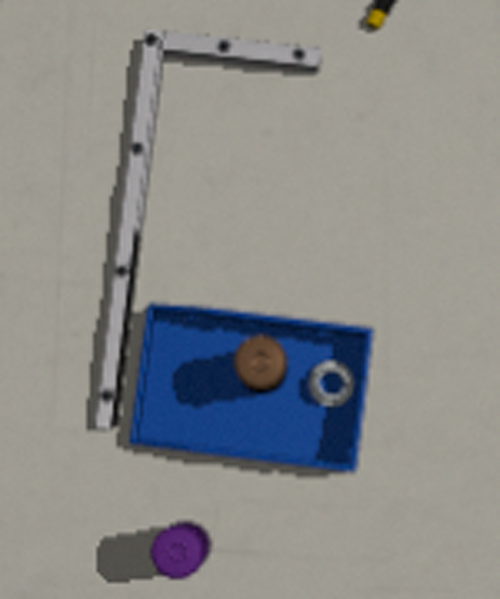

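The crop confirms it: the tube with the copper top, at crop (262,362), is in the tray beside the chrome ring. The purple one at crop (180,550) stands on the bench. The inner top edge of the long bar runs from crop (161,45) to (112,428), and the short bar's inner edge ends at about (319,62).

```bash
python3 - <<'E'
from h import *
C=lambda x,y:(225+x/3.33,105+y/3.33)
p=cast("top",[C(161,45),C(112,428),C(319,62)],.024);print("bar",p.round(4).tolist(), np.linalg.norm(p[1]-p[0]),np.linalg.norm(p[2]-p[0]))
d=p[0]-p[1];th=np.arctan2(d[1],d[0]);d2=p[0]-p[2];th2=np.arctan2(-d2[0],d2[1]);print(np.degrees([th,th2]))
print("top pts", cast("top",[C(262,362)],.107),cast("top",[C(180,550)],.104))
t=np.float32([[269,197],[336,204],[331,246],[264,238]])
w=cast("top",t,.05);print("tray",w.round(3).tolist())
R=np.array([[np.cos(th),np.sin(th)],[-np.sin(th),np.cos(th)]])
print("in stop",((w-p[0])@R.T).round(3).tolist())
E
```

```text
bar [[0.7343, -0.0265], [0.4555, -0.0008], [0.7245, -0.1419]] 0.28002620387074634 0.11582373595266883
[-5.26615187 -4.86281246]
top pts [[ 0.50045044 -0.10761469]] [[ 0.37464424 -0.05652964]]
tray [[0.541, -0.025], [0.528, -0.181], [0.43, -0.172], [0.445, -0.016]]
in stop [[-0.193, -0.016], [-0.191, -0.173], [-0.289, -0.173], [-0.289, -0.016]]
```

```bash
python3 -m handwheel '[[0.0232,0.049,0,0,0,-2],[0.0232,0.049,0,0,0,-2],[0.0232,0.049,0,0,0,-2],[0.0232,0.049,0,0,0,-2],[0.0232,0.049,0,0,0,-2],[0.0232,0.049,0,0,0,-2],[0.0232,0.049,0,0,0,-2],[0.0232,0.049,0,0,0,-2],[0.0232,0.049,0,0,0,-2],[0.0232,0.049,0,0,0,-2],[0,0,0,0,0,0],[0,0,0,0,0,0],[0,0,0,0,0,0]]' 255 60
python3 - <<'E'
from h import *
i=manip.get_image("wrist");cv2.imwrite("pics/w1.png",i);print(manip.read_state()["joint_pos"].round(2))
E
```

```text
t: 1.72
ee_pos: [0.4027, -0.1642, 0.2311]
eef_rot: [0.999, -0.047, -0.0, 0.0]
ft_force: [-0.9, -0.2, 0.6]
grip_width: 0.002
grip_force: 0.0
[ 0.51  0.09 -0.28  2.08  0.03  0.97 -1.45]
```

View pics/w1.png

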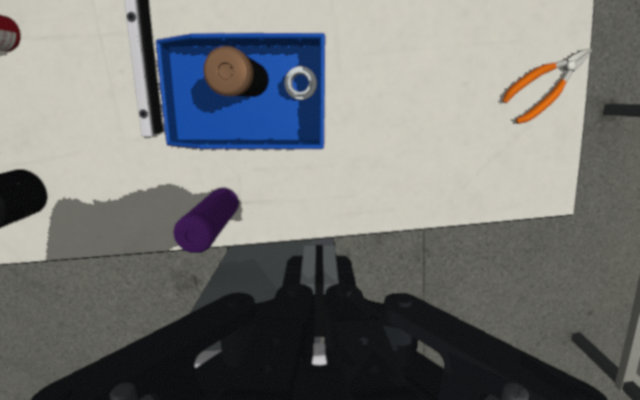

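The wrist view shows the tray clear of the tool, with its near right corner at (323,148), and the purple look-alike well to the left at (205,220). I'll descend behind the push corner.

```bash
python3 -m handwheel '[[0,0,-0.04,0,0,0],[0,0,-0.04,0,0,0],[0,0,-0.04,0,0,0],[0,0,-0.04,0,0,0],[0,0,-0.035,0,0,0],[0,0,-0.018,0,0,0],[0,0,0,0,0,0],[0,0,0,0,0,0]]'; python3 -m handwheel '[[0.003,0,0,0,0,0],[0.003,0,0,0,0,0],[0.003,0,0,0,0,0],[0.003,0,0,0,0,0],[0.003,0,0,0,0,0],[0.003,0,0,0,0,0],[0.003,0,0,0,0,0],[0.003,0,0,0,0,0]]'
```

```text
t: 2.78
ee_pos: [0.4038, -0.1635, 0.0189]
eef_rot: [0.999, -0.047, 0.0, 0.0]
ft_force: [0.9, -0.2, -0.6]
grip_width: 0.001
grip_force: 0.0
t: 3.78
ee_pos: [0.427, -0.163, 0.0181]
eef_rot: [0.999, -0.046, -0.001, 0.0]
ft_force: [-1.1, -0.9, -1.3]
grip_width: -0.005
grip_force: 1.0
```

```bash
python3 -m handwheel '[[0.003,-0.0005,0,0,0,1],[0.004,-0.0007,0,0,0,1.4],[0.005,-0.001,0,0,0,1.7],[0.005,-0.001,0,0,0,1.7],[0.005,-0.001,0,0,0,1.7],[0.005,-0.001,0,0,0,1.7],[0.005,-0.001,0,0,0,1.7],[0.003,-0.0006,0,0,0,1]]'
cat >> h.py <<'E'
O=np.array([.733,-.0265]);TH=np.radians(-5.1)
R=np.array([[np.cos(TH),np.sin(TH)],[-np.sin(TH),np.cos(TH)]])
def look(name):
    i=manip.get_image("top");cv2.imwrite(f"pics/{name}.png",i)
    c=tray(i);b=cv2.boxPoints(cv2.minAreaRect(c));w=cast("top",b,.05)
    print("corners stop",((w-O)@R.T).round(3).tolist());s=manip.read_state()
    print("tcp stop",((s["ee_pos"][:2]-O)@R.T).round(3))
    cv2.imwrite(f"pics/{name}c.png",cv2.resize(i[105:285,225:375],None,fx=3.33,fy=3.33,interpolation=cv2.INTER_CUBIC))
E
python3 -c "
from h import *
look('a1')"
```

```text
t: 4.78
ee_pos: [0.4628, -0.1699, 0.0183]
eef_rot: [0.998, 0.058, 0.0, 0.0]
ft_force: [-2.4, -3.7, -0.1]
grip_width: 0.002
grip_force: 1.7
corners stop [[-0.188, 0.001], [-0.144, -0.153], [-0.241, -0.18], [-0.285, -0.028]]
tcp stop [-0.256 -0.167]
```

View pics/a1c.png

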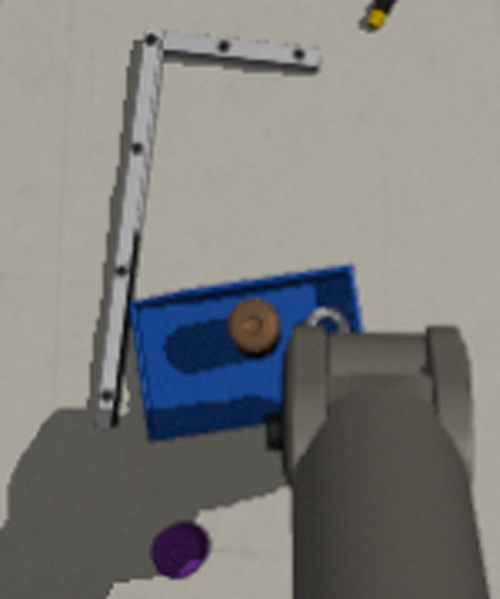

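The tray has turned about 16°. Its corner bears on the facing at crop (132,303), and the sleeve stands at (253,325). I'll continue along the arc about that corner.

```bash
python3 -m handwheel '[[0.0035,-0.0018,0,0,0,1.25],[0.0035,-0.0017,0,0,0,1.25],[0.0072,-0.0031,0,0,0,2.5],[0.0073,-0.0028,0,0,0,2.5],[0.0074,-0.0025,0,0,0,2.5],[0.0075,-0.0022,0,0,0,2.5],[0.0076,-0.0018,0,0,0,2.5],[0.0077,-0.0015,0,0,0,2.5],[0.0077,-0.0012,0,0,0,2.5],[0.0078,-0.0008,0,0,0,2.5],[0.0078,-0.0005,0,0,0,2.5],[0.0039,0,0,0,0,1.25]]'
python3 -c "
from h import *
look('a2')"
```

```text
t: 6.32
ee_pos: [0.5421, -0.1898, 0.0184]
eef_rot: [0.959, 0.284, 0.0, 0.0]
ft_force: [-2.1, -2.4, 1.9]
grip_width: -0.0
grip_force: 1.9
corners stop [[-0.188, 0.001], [-0.081, -0.119], [-0.158, -0.186], [-0.264, -0.066]]
tcp stop [-0.175 -0.18 ]
```

View pics/a2c.png

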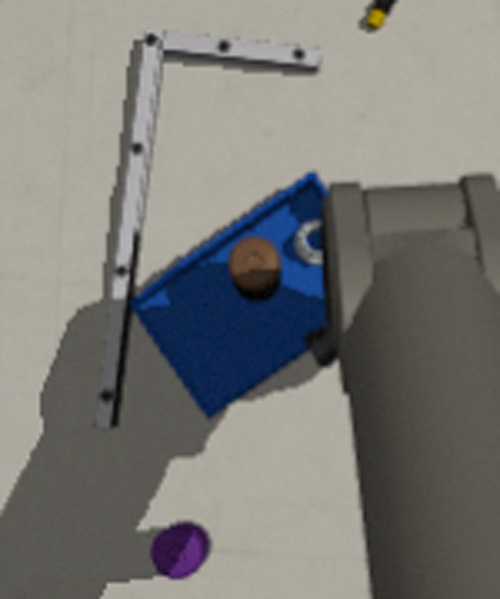

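```bash
python3 -m handwheel '[[0.004,0,0,0,0,1.25],[0.0079,0.0002,0,0,0,2.5],[0.0079,0.0006,0,0,0,2.5],[0.0078,0.0009,0,0,0,2.5],[0.0078,0.0012,0,0,0,2.5],[0.0077,0.0016,0,0,0,2.5],[0.0077,0.0019,0,0,0,2.5],[0.0076,0.0022,0,0,0,2.5],[0.0075,0.0026,0,0,0,2.5],[0.0074,0.0029,0,0,0,2.5],[0.0072,0.0032,0,0,0,2.5],[0.0071,0.0035,0,0,0,2.5],[0.0069,0.0038,0,0,0,2.5],[0.0067,0.0041,0,0,0,2.5],[0.0066,0.0044,0,0,0,2.5],[0.0032,0.0024,0,0,0,1.25]]'
python3 -c "
from h import *
look('a3');print(manip.read_state()['joint_pos'].round(2))"
```

```text
t: 8.38
ee_pos: [0.6529, -0.1535, 0.0183]
eef_rot: [0.817, 0.577, 0.0, -0.0]
ft_force: [-1.4, -1.1, -0.1]
grip_width: -0.0
grip_force: 0.7
corners stop [[-0.206, -0.012], [-0.065, -0.022], [-0.072, -0.122], [-0.213, -0.111]]
tcp stop [-0.068 -0.133]
[ 0.5   0.77 -0.53  1.67  0.5   0.83 -0.59]
```

View pics/a3c.png

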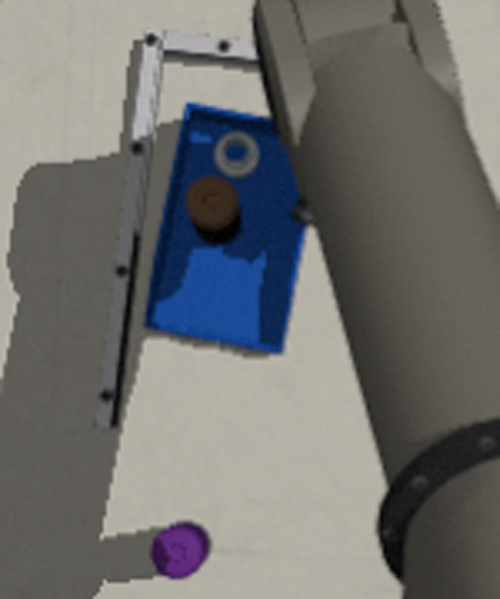

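The tray is now within about 4° of parallel (crop: back edge y≈105–120, left side from (186,105) to (148,325)), with the sleeve upright at (213,205). It still needs about 65 mm forward and 20 mm left. I'll take the tool round to the front.

```bash
python3 -m handwheel '[[-0.001,-0.014,0,0,0,0],[-0.001,-0.014,0,0,0,0],[-0.001,-0.014,0,0,0,0],[-0.001,-0.014,0,0,0,0],[-0.025,0.0022,0,0,0,1.8],[-0.025,0.0022,0,0,0,1.8],[-0.025,0.0022,0,0,0,1.8],[-0.025,0.0022,0,0,0,1.8],[-0.025,0.0022,0,0,0,1.8],[-0.025,0.0022,0,0,0,1.8],[-0.025,0.0022,0,0,0,1.8],[-0.025,0.0022,0,0,0,1.8],[0,0,0,0,0,0]]'
python3 -c "
from h import *
look('a4');i=cv2.imread('pics/a4.png');c=tray(i);print((cv2.approxPolyDP(cv2.convexHull(c),2,True).reshape(-1,2)).tolist(), manip.read_state()['ee_pos'])"
```

```text
t: 10.05
ee_pos: [0.4464, -0.1932, 0.0182]
eef_rot: [0.739, 0.674, -0.001, -0.0]
ft_force: [-0.5, 0.0, 1.1]
grip_width: 0.0
grip_force: 0.0
corners stop [[-0.206, -0.012], [-0.06, -0.022], [-0.068, -0.122], [-0.213, -0.111]]
tcp stop [-0.269 -0.191]
[[320, 150], [309, 210], [269, 203], [277, 151]] [ 0.44830264 -0.19323449  0.0185409 ]
```

View pics/a4c.png

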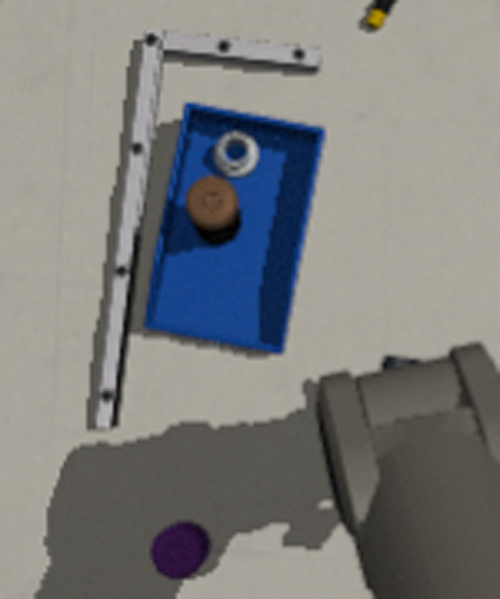

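The tray is clear of the tool here. Its front top edge runs from crop (148,327) to (282,352), and its back edge from (187,104) to (323,128).

```bash
python3 - <<'E'
from h import *
C=lambda x,y:(225+x/3.33,105+y/3.33)
f=(cast("top",[C(148,327),C(282,352)],.024)-O)@R.T;b=(cast("top",[C(187,104),C(323,128)],.05)-O)@R.T
print(f.round(3),b.round(3))
for d in(b[0]-f[0],b[1]-f[1]):print(np.degrees(np.arctan2(d[1],d[0])))
for d in(f[0]-f[1],b[0]-b[1]):print(np.degrees(np.arctan2(-d[0],d[1])))
E
```

```text
[[-0.204 -0.016]
 [-0.211 -0.113]] [[-0.045 -0.026]
 [-0.052 -0.124]]
-3.7247998200884123
-3.9401424089584727
-4.039163022112162
-3.640432253139527
```

```bash
python3 -m handwheel '[[0.0018,0.0201,0,0,0,0],[0.0018,0.0201,0,0,0,0],[0.0018,0.0201,0,0,0,0],[0.0018,0.0201,0,0,0,0],[0.0018,0.0201,0,0,0,0],[0.0018,0.0201,0,0,0,0],[0.009,-0.0008,0,0,0,0],[0.009,-0.0008,0,0,0,0],[0.009,-0.0008,0,0,0,0],[0.009,-0.0008,0,0,0,0]]'
python3 -m handwheel '[[0.003,-0.0003,0,0,0,0],[0.004,-0.0004,0,0,0,0],[0.005,-0.0004,0,0,0,0],[0.005,-0.0004,0,0,0,0],[0.005,-0.0004,0,0,0,0],[0.005,-0.0004,0,0,0,0],[0.005,-0.0005,0,0,0,0],[0.004,-0.0004,0,0,0,0],[0.003,-0.0003,0,0,0,0]]'
python3 -c "
from h import *
look('a5')"
```

```text
t: 11.35
ee_pos: [0.496, -0.0759, 0.0182]
eef_rot: [0.739, 0.674, 0.0, 0.0]
ft_force: [0.5, -0.6, -0.4]
grip_width: 0.004
grip_force: 0.0
t: 12.48
ee_pos: [0.5345, -0.0787, 0.0182]
eef_rot: [0.739, 0.674, 0.0, -0.0]
ft_force: [-3.1, -0.9, -1.3]
grip_width: 0.001
grip_force: 1.1
corners stop [[-0.075, -0.06], [-0.068, -0.116], [-0.132, -0.124], [-0.138, -0.068]]
tcp stop [-0.193 -0.07 ]
```

View pics/a5c.png

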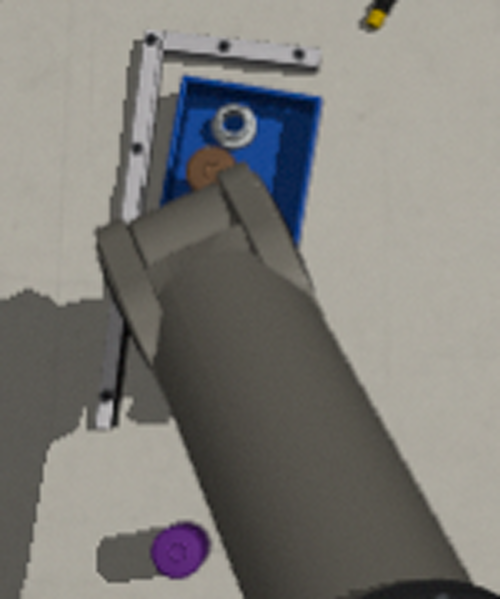

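The back edge is now at crop (182,77)–(322,98), parallel to the bar within about 3°, and the sleeve at (210,168) is upright. About 18 mm forward remains. I'll go round to the right side.

```bash
python3 -m handwheel '[[-0.0125,0.0011,0,0,0,0],[-0.0125,0.0011,0,0,0,0],[-0.0018,-0.0199,0,0,0,0],[-0.0018,-0.0199,0,0,0,0],[-0.0018,-0.0199,0,0,0,0],[-0.0018,-0.0199,0,0,0,0],[-0.0018,-0.0199,0,0,0,0],[-0.0018,-0.0199,0,0,0,0],[0,0,0,0,0,0]]'
cat >> h.py <<'E'
def meas():
    i=manip.get_image("top");c=tray(i);h=cv2.convexHull(c).reshape(-1,2);m=np.zeros(i.shape[:2],np.uint8);cv2.drawContours(m,[c],-1,255,-1)
    ys,xs=np.nonzero(m);cs=[x for x in np.unique(xs)][5:-5]
    e=np.array([[x,ys[xs==x].min()] for x in cs]);w=(cast("top",e,.05)-O)@R.T
    k=np.polyfit(w[:,1],w[:,0],1);print("back edge x at y=-.07:",np.polyval(k,-.07).round(4),"yaw",np.degrees(np.arctan(-k[0])).round(2))
    r=[y for y in np.unique(ys)][5:]
    for nm,f in(("L",np.min),("R",np.max)):
        q=[(f(xs[ys==y]),y) for y in r[:14]];w=(cast("top",q,.05)-O)@R.T;k=np.polyfit(w[:,0],w[:,1],1);print(nm,w[0].round(3),w[-1].round(3),np.degrees(np.arctan(k[0])).round(1))
    s=manip.read_state();print("tcp",((s["ee_pos"][:2]-O)@R.T).round(4),s["t"],s["ft_force"].round(1))
E
python3 -c "
from h import *
meas()"
```

```text
t: 13.65
ee_pos: [0.4974, -0.1973, 0.0183]
eef_rot: [0.74, 0.673, -0.0, 0.0]
ft_force: [-0.2, 0.3, 0.2]
grip_width: -0.001
grip_force: 0.0
back edge x at y=-.07: -0.0842 yaw 15.71
L [-0.092 -0.017] [-0.123 -0.016] -3.5
R [-0.08  -0.115] [-0.112 -0.114] -3.4
tcp [-0.2192 -0.1895] 13.7 [ 0.  -0.4  0.1]
```

```bash
sed -i 's/m\[:150\]=0;//' h.py; python3 -c "
from h import *
meas()"
```

```text
back edge x at y=-.07: -0.0291 yaw 13.68
L [-0.038 -0.02 ] [-0.07  -0.019] -1.9
R [-0.028 -0.11 ] [-0.058 -0.118] 5.0
tcp [-0.219  -0.1887] 13.75 [0.1 0.4 0.9]
```

```bash
python3 -m handwheel '[[0.0221,-0.002,0,0,0,0],[0.0221,-0.002,0,0,0,0],[0.0221,-0.002,0,0,0,0],[0.0221,-0.002,0,0,0,0],[0.0221,-0.002,0,0,0,0],[0.0221,-0.002,0,0,0,0],[0.0009,0.01,0,0,0,0],[0.0009,0.01,0,0,0,0],[0.0009,0.01,0,0,0,0],[0.0006,0.007,0,0,0,0]]'
python3 -m handwheel '[[0.0003,0.003,0,0,0,0],[0.0004,0.004,0,0,0,0],[0.0004,0.004,0,0,0,0],[0.0004,0.004,0,0,0,0],[0.0004,0.004,0,0,0,0],[0.0004,0.004,0,0,0,0],[0.0003,0.003,0,0,0,0],[0.0003,0.003,0,0,0,0]]'
python3 -c "
from h import *
meas()"
```

```text
t: 15.0
ee_pos: [0.6338, -0.1695, 0.0184]
eef_rot: [0.738, 0.674, -0.0, -0.0]
ft_force: [0.3, 0.5, -0.2]
grip_width: -0.001
grip_force: 0.0
t: 16.0
ee_pos: [0.6372, -0.1428, 0.0183]
eef_rot: [0.739, 0.674, -0.0, 0.001]
ft_force: [0.2, -3.0, 0.3]
grip_width: 0.003
grip_force: 1.4
back edge x at y=-.07: -0.0663 yaw -36.77
L [-0.038 -0.018] [-0.07  -0.017] -0.6
R [-0.034 -0.055] [-0.067 -0.043] -26.7
tcp [-0.0851 -0.1237] 16.05 [ 0.5 -2.  -0.7]
```

```bash
python3 -m handwheel '[[0.0003,0.003,0,0,0,0],[0.0003,0.003,0,0,0,0],[0.0003,0.003,0,0,0,0],[0.0002,0.002,0,0,0,0]]'
python3 -m handwheel '[[0.0001,0.001,0,0,0,0],[0.0001,0.001,0,0,0,0]]'
python3 -c "
from h import *
meas()"
```

```text
t: 16.55
ee_pos: [0.6382, -0.1305, 0.0183]
eef_rot: [0.739, 0.674, -0.0, -0.0]
ft_force: [-0.4, -2.5, 0.1]
grip_width: 0.003
grip_force: 1.5
t: 16.8
ee_pos: [0.6384, -0.1289, 0.0183]
eef_rot: [0.739, 0.674, -0.0, 0.0]
ft_force: [0.5, -2.7, 0.2]
grip_width: -0.0
grip_force: 1.5
back edge x at y=-.07: -0.0877 yaw -46.26
L [-0.043 -0.002] [-0.074 -0.001] -0.4
R [-0.039 -0.035] [-0.071 -0.029] -16.4
tcp [-0.0851 -0.1102] 16.85 [-0.7 -2.1  0.7]
```

```bash
python3 -m handwheel '[[0.0001,0.001,0,0,0,0],[0.0001,0.001,0,0,0,0]]'; python3 -m handwheel '[[0.0001,0.001,0,0,0,0],[0.0001,0.001,0,0,0,0]]'|sed -n 2,4p;python3 -m handwheel '[[0.0001,0.001,0,0,0,0],[0.0001,0.001,0,0,0,0]]'|sed -n 2,4p
```

```text
t: 17.1
ee_pos: [0.6384, -0.128, 0.0183]
eef_rot: [0.739, 0.674, -0.001, 0.0]
ft_force: [-1.2, -5.7, 2.5]
grip_width: -0.003
grip_force: 3.2
ee_pos: [0.6381, -0.1277, 0.0183]
eef_rot: [0.739, 0.673, -0.002, 0.001]
ft_force: [-2.9, -9.7, 4.4]
ee_pos: [0.6378, -0.1276, 0.0183]
eef_rot: [0.74, 0.673, -0.003, 0.001]
ft_force: [-4.0, -12.5, 5.4]
```

```bash
python3 -m handwheel '[[-0.0004,-0.004,0,0,0,0],[-0.0011,-0.012,0,0,0,0],[-0.0013,-0.015,0,0,0,0],[-0.0013,-0.015,0,0,0,0],[-0.0013,-0.015,0,0,0,0],[-0.0013,-0.015,0,0,0,0],[-0.024,0.0021,0,0,0,0],[-0.024,0.0021,0,0,0,0],[-0.024,0.0021,0,0,0,0],[-0.024,0.0021,0,0,0,0],[-0.024,0.0021,0,0,0,0],[-0.024,0.0021,0,0,0,0],[0,0,0,0,0,0]]'
python3 -c "
from h import *
look('a6');meas()"
```

```text
t: 19.23
ee_pos: [0.4865, -0.1868, 0.0182]
eef_rot: [0.739, 0.674, -0.001, -0.0]
ft_force: [-0.4, -0.7, 0.3]
grip_width: 0.004
grip_force: 0.0
corners stop [[-0.193, 0.001], [-0.029, 0.003], [-0.029, -0.099], [-0.193, -0.099]]
tcp stop [-0.229 -0.181]
back edge x at y=-.07: -0.0287 yaw 6.64
L [-0.043  0.001] [-0.074 -0.001] 1.2
R [-0.032 -0.098] [-0.063 -0.097] -0.0
tcp [-0.2284 -0.1812] 19.325 [ 1.4 -1.2  0.2]
```

View pics/a6c.png

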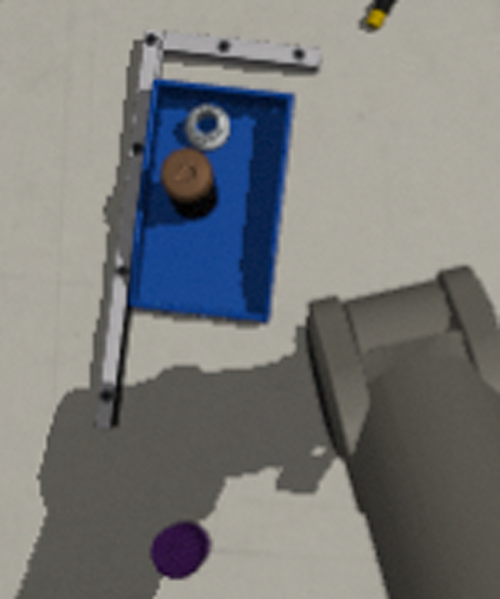

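The tray is flat against the long bar (left side crop (155,85)–(132,303)), about 28 mm short of the short bar, with the sleeve upright at (187,172). Next is the push home from the front.

```bash
python3 -m handwheel '[[0.0019,0.0218,0,0,0,0],[0.0019,0.0218,0,0,0,0],[0.0019,0.0218,0,0,0,0],[0.0019,0.0218,0,0,0,0],[0.0019,0.0218,0,0,0,0],[0.0019,0.0218,0,0,0,0],[0.009,-0.0008,0,0,0,0],[0.009,-0.0008,0,0,0,0]]'
python3 -m handwheel '[[0.003,-0.0003,0,0,0,0],[0.004,-0.0003,0,0,0,0],[0.004,-0.0004,0,0,0,0],[0.004,-0.0003,0,0,0,0],[0.004,-0.0004,0,0,0,0],[0.004,-0.0003,0,0,0,0],[0.004,-0.0004,0,0,0,0],[0.003,-0.0003,0,0,0,0]]'
python3 -m handwheel '[[0.001,-0.0001,0,0,0,0],[0.001,-0.0001,0,0,0,0],[0.001,-0.0001,0,0,0,0]]'
python3 -c "
from h import *
meas()"
```

```text
t: 20.32
ee_pos: [0.5193, -0.0578, 0.0184]
eef_rot: [0.739, 0.674, 0.0, 0.0]
ft_force: [0.4, -0.6, 0.0]
grip_width: 0.001
grip_force: 0.0
t: 21.32
ee_pos: [0.5479, -0.0598, 0.0181]
eef_rot: [0.739, 0.674, -0.0, -0.0]
ft_force: [-1.8, 0.9, -0.6]
grip_width: 0.003
grip_force: 1.1
t: 21.7
ee_pos: [0.5507, -0.06, 0.0183]
eef_rot: [0.739, 0.674, -0.0, -0.0]
ft_force: [-2.5, 1.0, -0.9]
grip_width: 0.003
grip_force: 1.1
back edge x at y=-.07: -0.0125 yaw 0.19
L [-0.026  0.   ] [-0.057 -0.001] 1.2
R [-0.015 -0.098] [-0.046 -0.097] -0.5
tcp [-0.1784 -0.0496] 21.75 [-1.9  0.1 -0.5]
```

```bash
python3 -m handwheel '[[0.002,-0.0002,0,0,0,0],[0.002,-0.0002,0,0,0,0],[0.002,-0.0002,0,0,0,0]]'|sed -n 2,4p;python3 -m handwheel '[[0.0015,-0.0001,0,0,0,0],[0.0015,-0.0001,0,0,0,0]]'|sed -n 2,4p;python3 -m handwheel '[[0.0015,-0.0001,0,0,0,0],[0.0015,-0.0001,0,0,0,0]]'|sed -n 2,4p; python3 -c "
from h import *
meas()"
```

```text
ee_pos: [0.557, -0.0606, 0.0183]
eef_rot: [0.739, 0.674, 0.0, 0.0]
ft_force: [-3.0, 0.2, -0.4]
ee_pos: [0.5598, -0.0608, 0.0183]
eef_rot: [0.739, 0.674, -0.0, -0.0]
ft_force: [-2.4, 0.6, -1.0]
ee_pos: [0.5628, -0.061, 0.0183]
eef_rot: [0.739, 0.674, -0.0, 0.0]
ft_force: [-2.9, -1.0, 0.3]
back edge x at y=-.07: -0.0013 yaw -0.39
L [-0.014 -0.   ] [-0.045  0.   ] -1.8
R [-0.002 -0.099] [-0.034 -0.098] -4.5
tcp [-0.1665 -0.0495] 22.675 [-3.3  0.2  0.7]
```

```bash
python3 -m handwheel '[[0.001,-0.0001,0,0,0,0],[0.001,-0.0001,0,0,0,0]]'|sed -n 2,4p;python3 -m handwheel '[[0.001,-0.0001,0,0,0,0],[0.001,-0.0001,0,0,0,0]]'|sed -n 2,4p;python3 -m handwheel '[[0.001,-0.0001,0,0,0,0],[0.001,-0.0001,0,0,0,0]]'|sed -n 2,4p
```

```text
ee_pos: [0.563, -0.061, 0.0182]
eef_rot: [0.739, 0.674, -0.001, -0.001]
ft_force: [-9.7, -0.2, 6.8]
ee_pos: [0.5631, -0.0611, 0.0179]
eef_rot: [0.739, 0.674, -0.003, -0.002]
ft_force: [-14.5, 1.4, 10.4]
ee_pos: [0.5632, -0.0612, 0.0177]
eef_rot: [0.739, 0.674, -0.004, -0.003]
ft_force: [-19.9, 2.5, 15.9]
```

```bash
python3 -m handwheel '[[-0.006,0.0005,0,0,0,0],[-0.006,0.0005,0,0,0,0],[-0.012,0.001,0,0,0,0],[-0.02,0.0018,0,0,0,0],[-0.015,-0.02,0.02,0,0,0],[0,-0.04,0.04,0,0,0],[0,-0.04,0.04,0,0,0],[0,-0.05,0.04,0,0,0],[0,-0.05,0.04,0,0,0],[0,0,0,0,0,0],[0,0,0,0,0,0]]'
python3 - <<'E'
from h import *
look('a7');meas()
i=cv2.imread('pics/a7.png');h=cv2.cvtColor(i,cv2.COLOR_BGR2HSV)
m=cv2.inRange(h,(3,60,60),(18,200,220));m[:110]=0;m[230:]=0;m[:,:265]=0;m[:,:][:,335:]=0
c=max(cv2.findContours(m,0,2)[0],key=cv2.contourArea);print("copper",cv2.boundingRect(c))
E
```

```text
t: 24.8
ee_pos: [0.5093, -0.2549, 0.1961]
eef_rot: [0.739, 0.674, 0.0, -0.0]
ft_force: [-0.6, -0.0, -0.1]
grip_width: -0.0
grip_force: 0.0
corners stop [[-0.164, 0.001], [0.002, 0.001], [0.001, -0.101], [-0.166, -0.099]]
tcp stop [-0.203 -0.247]
back edge x at y=-.07: -0.0003 yaw 5.07
L [-0.014 -0.   ] [-0.045  0.   ] -1.8
R [-0.002 -0.099] [-0.034 -0.098] -4.5
tcp [-0.2027 -0.2461] 24.9 [ 0.2 -0.5  0.1]
copper (275, 137, 15, 16)
```

The tray is flush with both bars, and the sleeve's collar is still round from above, so it is upright. The tool is clear of everything.

```bash
python3 -c "
from rig import manip
print(manip.job_done())"
```

```text
the job is handed in; nothing more can be done
None
```

The tray has been turned a quarter turn and pushed home, measuring flush with both bars in the last overhead image with the sleeve still upright, and the job is handed in; no verdict was returned.

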